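# Turn the jar's label to the front and bolt it

### The job

The wide jar on the small turntable stand shows its label to the wrong side. With a fingertip on the edge of its lid, gently roll the jar round on its turntable until the label faces the front of the stand squarely, then push the stand's bolt fully home into the notch of the jar's foot. Do not force, tip or lift the jar or ram the bolt, and leave the things standing round it where they are.

Things in the scene. Friction and masses are not known exactly. Their poses are not given: they have to be found in the camera images.
- stand: Fixed aluminium stand: plate 134 mm along its x, y = -119 to +71 mm, 10 mm thick. Origin on the table, on the turntable's axis. Its front is its -x side, toward the robot (two monitors stand close behind; stand turned up to 0.3 rad either way). On its -y side (right as seen from the robot) a steel guide block (32 mm along x, y = -90 to -66 mm, 38 mm high) carries the bolt.
- turntable (a joint): Angle of the stand's turntable, rad, counter-clockwise from above, without limit; zero tells nothing of the label. Disc with a low rim, radius 49 mm, rim 20.5 mm above the table, that turns about the stand's z against a stiff bearing (about 0.13 N m, not made stiffer by pressing down). It is sprung: pressed down it gives only 1 mm per 20 N, at most 3 mm.
- jar: Round amber jar with black ribbed lid, fixed in an aluminium foot, standing loose inside the turntable's rim and turning with it: 80 mm tall, 0.35 to 0.6 kg, too wide to grasp. Origin at the centre of its underside, 14 mm above the table; z up. Label on its -x side, notch on its -y side: label to the front means its axes are parallel to the stand's, and the notch then faces the bolt.
- label (a point): Centre of the white paper label on the jar's side, 42.5 mm from the jar's axis, 40 mm above its underside. At the start it points 0.9 rad to half a turn away from the stand's front, either way.
- notch (a point): Mouth of the only notch in the jar's foot flange, a quarter turn counter-clockwise (from above) from the label. Flange: radius 56 mm, 8 to 18 mm above the jar's underside. The notch tapers: 17 mm wide at the mouth, about 11 mm at its root, 10 mm deep.
- lid_top (a point): Centre of the flat top of the jar's lid, 94 mm above the table; lid radius 46 mm. Hard; it yields only as the sprung turntable does. A fingertip that presses down with some 7 to 11 N at 36 mm from the centre and moves round the centre turns jar and turntable with little slip.
- bolt_post (a point): Top of the bolt's upright finger post (14 mm across, black cap 18 mm across), 59 mm above the table; drawn back it is 107.5 mm from the turntable's axis on the stand's -y side. Post foot 23 mm, underside of the cap 51 mm above the table. Push it toward the stand's +y.
- bolt (a joint): Travel of the bolt toward the jar, m: 0 drawn back (as at the start), 0.014 fully home at its stop. Slides with about 2 N of friction and stays where left; nose 11 mm wide, rounded. It meets the flange at about 0.006; it enters the notch only when the label faces front within about 0.1 rad, and then centres the jar to about 0.07 rad.
- dropper: Dropper bottle, 33 mm across, 102 mm tall, standing on the table on the stand's left (+y) side; origin under its centre. Leave alone.
- holder: Black post holder with a side thumb screw, 50x54 mm, 61 mm tall, on the table on the stand's right, behind the bolt; origin under its centre. Leave alone.
- tin: Round metal tin, 66 mm across, 27 mm tall, farther left; leave alone.
- cells: Black block with wells, 45x74x18 mm, farther left; leave alone.
- tape: Roll of black tape, 58 mm across, 19 mm tall, farther right; leave alone.
- head: Black meter disc, 60 mm across, 18 mm tall, farther right; leave alone.

How it is judged:
By the outcome, as a careful person would: the job done as asked, in the order asked, and still so for the second after the job is handed in, with the robot touching nothing.
It also fails if it takes over 72 s, if anything falls off the work surface, if the arm or the gripper's body presses on something with over 40 N, if the wrist force passes 120 N, or if a joint passes its speed limit or range.

### The arm

A 6-joint arm with a two-finger parallel gripper is mounted at the origin on a cart in front of the work surface, level with it; the furniture and walls round the work are solid. World frame = base frame: x ahead of the robot, y to its left, z up, the work surface at z = 0. Lengths are in m, angles in degrees, forces in N, time in s.
With the tool pointing down it reaches from about 0.3 to 0.75 m from the base axis. Payload 8.5 kg.
Tool frame: the origin (TCP) lies on the centre line of the jaws, within the pads' length; the fingertips stand tips_ahead ahead of it and the grasp point (between the pads) lies 3 mm ahead of it (tips_ahead is the distance from the TCP to the fingertips, in m); z points along the fingers, y is the line along which they close (so a half turn about z gives the same grasp; the last joint's range is limited). The gripper opens to 85 mm and grips with 20 to 120 N. Pads are 22 mm wide; open, the fingers measure 114 mm over their backs; the gripper's body (76 mm by 85 mm) begins 54 mm behind the grasp point. The pads swing forward as they close: fully open they stand 13 mm farther back than shut.
Start: joints at [64.326, 21.807, 74.336, -0, 83.858, -12.336], TCP at [0.127, 0.535, 0.253] pointing down, gripper open.
Joint ranges: [-178.18, 178.18], [-50.72, 133.34], [12.68, 142.11], [-81.47, 261.47], [9.98, 163.14], [-165.26, 165.26]. Speed limits (degrees/s): [136.94, 136.94, 180, 180, 180, 180].

### API

Orientations are given as a 3x3 rotation matrix whose columns are the frame's x, y, z axes.
In Python, from rig import observe, get_image, close_job, tips_ahead gives the robot as it stands.
- The arm moves only by the shell command python3 -m creep 'ROWS' [FORCE]. ROWS is a JSON list of rows, 1 to 10 of them, each of 5 numbers: dx, dy, dz in units of 25 mm, then a turn about the tool's z in units of 10 degrees, then the finger opening in m; each row shifts and turns the commanded pose from where the row before left it, along the tool's axes as they then stand; what a row does not reach is not made up. A row lasts 1/10 s, in which the tool goes at most 0.05 m and 8.59 degrees, less where a joint would pass 70% of its speed; a pose out of reach is approached as far as the arm can. The fingers move at their own pace and stop on an object; FORCE is the grip in N (left out, the last holds). Time passes only in rows, so rows that do not move let the fingers close. It prints the time, the measured TCP pose, the force, the opening and the grip force at its end. Input that does not fit is refused with a message, and nothing moves.
- observe(): the state, without advancing time (a new reading comes with each control period).
- get_image(name): name is "scene" or "top" or "wrist"; returns a dict with "pixels" (480x640x3 uint8, red, green, blue), "depth" (480x640 float32, m along the optical axis (not along the pixel's ray), 0 where there is no reading), "K" (3x3 intrinsics, pixels), "distortion" ([k1, k2, p1, p2, k3] as OpenCV has them; the pictures are not rectified), "extrinsics" (4x4, takes a point from world to camera coordinates). Camera axes: x right, y down, z forward; pixel columns grow to the right and rows downward; lengths in m; the calibration is good to about 2 mm. A picture is of the moment at which its call begins.
- close_job(): hands the job in; it is judged then, once.
The state is a dict: "time_s": time; "q": joint angles; "qvel": joint speeds; "joint_efforts": joint torques, N m; "position": TCP position; "tool_rot": TCP orientation; "ft_force": force on the tool from outside, world axes, zero at the start; "wrist_torque": the same for the moment, N m; "grip_width": finger opening in m; "gripper_force": force on a finger pad.
Only numpy, scipy, OpenCV 4.12 (cv2) and the standard library are available. Lean on these libraries where they do the work, as an engineer would, in place of code of your own. Each camera call takes 0.05 s, during which the arm holds its last target. There are 200 camera calls.

## Working session

There is one attempt and no reset: what is moved stays moved. The work goes in short steps, Python scripts to look and compute and a shell command to move; the robot and the scene stay as the last step left them, time stands still between calls to the robot, and variables do not carry over. Pictures are saved under pics/ and viewed, at most 10 in all, crops included, and the job is handed in when it is done.

```bash
mkdir -p pics; ls; python3 - <<'E'
from rig import *
import cv2,numpy as np
s=observe();print(s['time_s'],s['position'],s['tool_rot'],s['grip_width'],tips_ahead if not callable(tips_ahead) else tips_ahead())
for n in ['scene','top']:
    im=get_image(n);cv2.imwrite(f'pics/{n}1.png',im['pixels'][:,:,::-1]);np.savez(f'{n}1.npz',**im)
    E=np.array(im['extrinsics']);print(n,-E[:3,:3].T@E[:3,3],E[2,:3],np.array(im['K']).tolist(),im['distortion'])
E
```

```text
pics
0.0 [0.12675755 0.53490852 0.25270413] [[-9.73026693e-01  2.30691591e-01 -6.66329735e-04]
 [ 2.30692309e-01  9.73025808e-01 -1.35467359e-03]
 [ 3.35844223e-04 -1.47185071e-03 -9.99998860e-01]] 0.08547839065437711 0.022
scene [-0.20329554  0.65377123  1.27265619] [ 0.46493863 -0.43846253 -0.76914413] [[608.9690289721526, 0.0, 330.86937511898964], [0.0, 608.9690289721526, 240.21504008201305], [0.0, 0.0, 1.0]] [-0.09285795  0.          0.          0.          0.        ]
top [ 0.26802807 -0.03596386  1.18475945] [ 0.20959916  0.0062516  -0.97776741] [[468.9153604256008, 0.0, 313.36133614535066], [0.0, 468.9153604256008, 238.20512599130407], [0.0, 0.0, 1.0]] [0.01769319 0.         0.         0.         0.        ]
```

View pics/scene1.png

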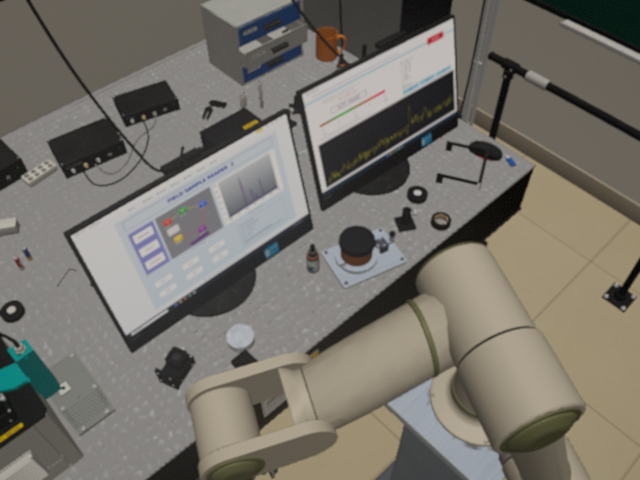

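View pics/top1.png

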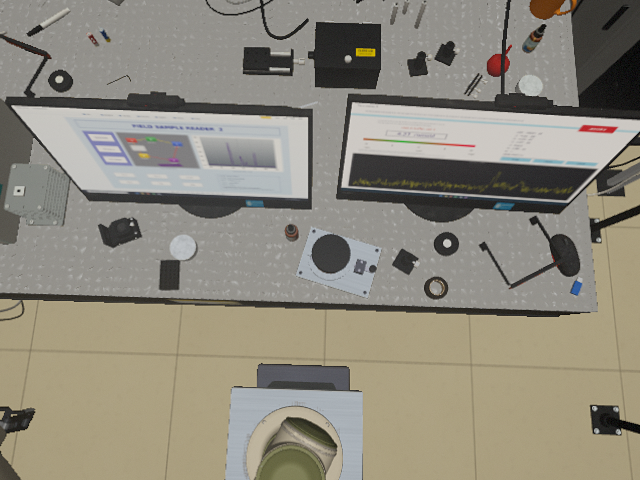

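The top view shows the lid at about (331,254), the guide block and post at (362-373,267), the dropper at (291,232) and the holder at (405,261). The scene view shows the jar at (357,248). I'll measure the lid, the post and the plate next, and enlarge both crops.

```bash
cat > h.py <<'E'
import numpy as np,cv2
def load(n): return dict(np.load(n))
def ray(im,uv):
    p=cv2.undistortPoints(np.float64(uv).reshape(-1,1,2),im['K'],im['distortion']).reshape(-1,2)
    R=im['extrinsics'][:3,:3];t=im['extrinsics'][:3,3]
    return -R.T@t,np.c_[p,np.ones(len(p))]@R
def onz(im,uv,z):
    c,d=ray(im,uv);return c+d*((z-c[2])/d[:,2])[:,None]
def proj(im,X):
    E=im['extrinsics'];return cv2.projectPoints(np.float64(X).reshape(-1,3),cv2.Rodrigues(E[:3,:3])[0],E[:3,3],im['K'],im['distortion'])[0].reshape(-1,2)
def crop(im,x0,y0,x1,y1,s,f):
    cv2.imwrite(f,cv2.resize(im['pixels'][y0:y1,x0:x1,::-1],None,fx=s,fy=s,interpolation=cv2.INTER_CUBIC))
E
python3 - <<'E'
from h import *
t=load('top1.npz');s=load('scene1.npz')
a=cv2.resize(t['pixels'][215:305,285:425,::-1],None,fx=5,fy=5,interpolation=cv2.INTER_CUBIC)[:300*2][:, :700]
crop(t,280,215,420,305,5,'pics/tc.png');crop(s,300,215,440,305,5,'pics/sc.png')
# dark blobs in top
g=t['pixels'].max(2); m=((g<60)*255).astype('uint8'); m[:, :280]=0;m[:225]=0;m[300:]=0;m[:,420:]=0
n,l,st,c=cv2.connectedComponentsWithStats(m)
for i in range(1,n):
    if st[i,4]>15: print('dark',st[i],c[i].round(1))
# plate: bluish-light
hsv=cv2.cvtColor(t['pixels'],cv2.COLOR_RGB2HSV);print(t['pixels'][262,306],t['pixels'][240,365],t['pixels'][250,300-10])
E
```

```text
dark [288 225   5   6  24] [290.3 227.4]
dark [313 235  35  15 127] [332.  240.4]
dark [393 249  25  25 339] [404.5 261.1]
dark [313 259  30  14  46] [326.6 268.7]
[169 176 181] [153 149 141] [150 148 142]
```

View pics/tc.png

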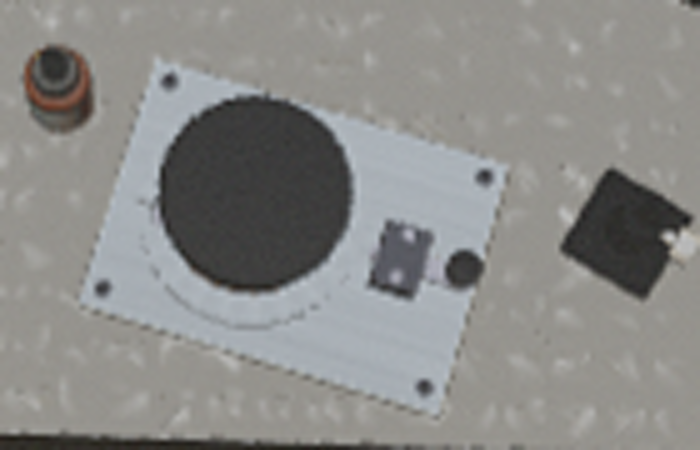

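View pics/sc.png

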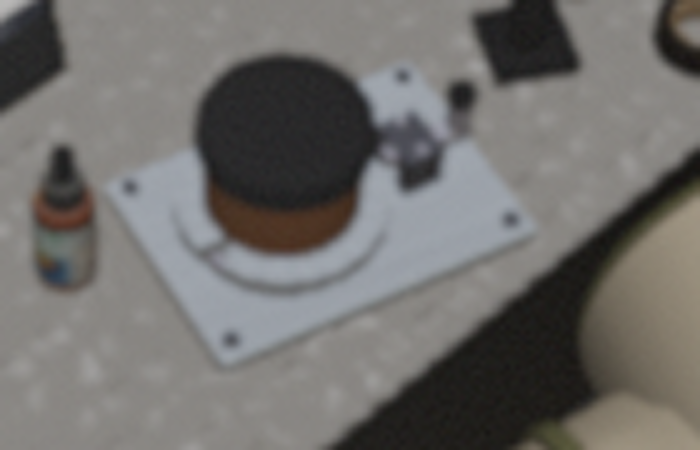

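The top crop shows the plate corners at (155,60), (508,168), (440,415) and (80,305), the lid centre at about (256,193), and the post cap at (464,269). The scene crop shows the notch as a dark gap at (215,248), and amber with no label on the camera side. A matching mark is at about (148,207) in the top crop.

```bash
python3 - <<'E'
from h import *
t=load('top1.npz');s=load('scene1.npz')
f=lambda P:np.float64(P)/5+[280-.4,215-.4]
fs=lambda P:np.float64(P)/5+[300-.4,215-.4]
loc=np.array([[67,71],[67,-119],[-67,-119],[-67,71]])/1000
for im,ff,P in((t,f,[[155,60],[508,168],[440,415],[80,305]]),(s,fs,[[108,186],[410,63],[536,232],[222,368]])):
    W=onz(im,ff(P),.01)[:,:2]
    A=loc-loc.mean(0);B=W-W.mean(0)
    yaw=np.arctan2((A[:,0]*B[:,1]-A[:,1]*B[:,0]).sum(),(A*B).sum());c,sn=np.cos(yaw),np.sin(yaw);R=np.array([[c,-sn],[sn,c]])
    o=W.mean(0)-R@loc.mean(0);print('stand',o,yaw,'res',np.abs(B-A@R.T).max())
g=t['pixels'].max(2).astype(float)
# lid: fit ellipse on darker blob
for im,n,roi in((t,'t',(305,230,357,278)),(s,'s',(338,222,378,262))):
    m=np.zeros((480,640),'uint8');x0,y0,x1,y1=roi
    m[y0:y1,x0:x1]=(im['pixels'][y0:y1,x0:x1].max(2)<85)*255
    k=max(cv2.findContours(m,0,1)[0],key=cv2.contourArea);e=cv2.minEnclosingCircle(k);print(n,e,cv2.contourArea(k))
    print(onz(im,[e[0]],.094))
print('lid cropcentre',onz(t,f([[256,193]]),.094),'post',onz(t,f([[464,269]]),.059),onz(s,fs([[461,96]]),.059))
nt=onz(s,fs([[215,248]]),.032);print('notch',nt, onz(t,f([[148,207]]),.032))
import sys
for w in(nt[0],onz(t,f([[148,207]]),.032)[0]):
    d=w[:2]-o; print(np.hypot(*d),'ang rel stand -y',np.arctan2(d[1],d[0])-yaw+np.pi/2)
E
```

```text
stand [ 0.46742721 -0.07130747] -0.2651648824494141 res 0.0016114553339207638
stand [ 0.46680097 -0.06815545] -0.2747131922872834 res 0.0022183722594100175
t ((330.3688659667969, 253.2458953857422), 19.25634002685547) 1100.5
[[ 0.46682101 -0.07032333  0.094     ]]
s ((357.2295227050781, 244.9672088623047), 20.164684295654297) 1026.5
[[ 0.45290669 -0.0557382   0.094     ]]
lid cropcentre [[ 0.46696407 -0.07133873  0.094     ]] post [[ 0.43923852 -0.17404554  0.059     ]] [[ 0.43738671 -0.16954624  0.059     ]]
notch [[ 0.4677694  -0.02074312  0.032     ]] [[ 0.46944031 -0.01968265  0.032     ]]
0.047422222061181976 ang rel stand -y 3.395883114431262
0.04854460651879263 ang rel stand -y 3.3619096951574696
```

The manual's scale: shifts go in units of 25 mm and turns go in units of 10 degrees. Converting my numbers, -0.0305 m is -1.22, -0.026 m is -1.04.

```bash
python3 - <<'E'
from h import *
t=load('top1.npz')
for uv in [(312,207),(338,200),(250,207),(313,160),(340,150),(291,228),(150,205)]:
    z=t['depth'][uv[1]-2:uv[1]+3,uv[0]-2:uv[0]+3];z=np.median(z)
    c,d=ray(t,[uv]);print(uv,(c+d[0]*z).round(3))
# nearest anything above 0.15 with x<0.65
v,u=np.mgrid[100:300,0:640];P=np.c_[u.ravel(),v.ravel()];c,d=ray(t,P);X=c+d*t['depth'][v,u].ravel()[:,None]
for a in np.arange(-.4,.7,.1):
    m=(X[:,2]>.12)&(X[:,2]<.6)&(abs(X[:,1]-a)<.05)&(X[:,0]>.35)
    if m.any():print(a.round(1),X[m][X[m][:,0].argmin()].round(3))
E
python3 -m creep '[[-1.04,-1.22,0,0,0],[-1.04,-1.22,0,0,0],[-1.04,-1.22,0,0,0],[-1.04,-1.22,0,0,0],[-1.04,-1.22,0,0,0],[-1.04,-1.22,0,0,0],[-1.04,-1.22,0,0,0]]' 30
```

```text
(312, 207) [ 0.605 -0.022  0.003]
(338, 200) [ 0.626 -0.09   0.001]
(250, 207) [0.577 0.128 0.083]
(313, 160) [ 0.735 -0.021  0.002]
(340, 150) [ 0.767 -0.092  0.001]
(291, 228) [0.524 0.025 0.096]
(150, 205) [0.597 0.402 0.001]
-0.4 [ 0.598 -0.443  0.123]
-0.3 [ 0.603 -0.334  0.13 ]
-0.2 [ 0.607 -0.235  0.122]
-0.1 [ 0.61  -0.131  0.124]
-0.0 [0.582 0.008 0.121]
0.1 [0.582 0.109 0.12 ]
0.2 [0.584 0.17  0.123]
0.3 [0.584 0.258 0.122]
0.4 [0.585 0.378 0.121]
0.5 [0.584 0.477 0.12 ]
time_s: 0.8
position: [0.2549, 0.2839, 0.2532]
tool_rot: [[-0.973, 0.23, -0.0], [0.23, 0.973, -0.0], [0.0, -0.0, -1.0]]
ft_force: [1.2, -0.0, 0.9]
grip_width: -0.0005
gripper_force: 0.0
```

Scaled: -0.0304 m is -1.216, -0.0258 m is -1.032, 8 degrees is 0.8.

```bash
python3 -m creep '[[-1.032,-1.216,0,0,0],[-1.032,-1.216,0,0,0],[-1.032,-1.216,0,0,0],[-1.032,-1.216,0,0,0],[-1.032,-1.216,0,0,0],[-1.032,-1.216,0,0,0],[-1.032,-1.216,0,0,0],[-1.032,-1.216,0,0,0],[0,0,0,0.8,0],[0,0,0,0.8,0]]' >/dev/null
python3 -m creep '[[0,0,0,0.8,0],[0,0,0,0.8,0],[0,0,0,0.8,0],[0,0,0,0.8,0],[0,0,0,0.8,0],[0,0,0,0.8,0],[0,0,0,0.8,0],[0,0,0,0.8,0],[0,0,0,0.8,0],[0,0,0,0.8,0]]'  >/dev/null
python3 -m creep '[[0,0,0,0.8,0],[0,0,0,0.8,0],[0,0,0,0.8,0],[0,0,0,0.8,0],[0,0,0,0.8,0],[0,0,0,0.8,0],[0,0,0,0.8,0],[0,0,0,0.8,0],[0,0,0,0.8,0],[0,0,0,0,0]]'
python3 -c "
from rig import *
s=observe();print(s['q'],s['ft_force'],s['position'])"
```

```text
time_s: 3.8
position: [0.3993, 0.0012, 0.2531]
tool_rot: [[1.0, -0.025, -0.001], [-0.025, -1.0, 0.0], [-0.001, -0.0, -1.0]]
ft_force: [0.3, -0.5, -0.2]
grip_width: -0.0003
gripper_force: 0.0
[-1.69403916e+01  6.49983606e+00  9.57541637e+01 -4.03873196e-04
  7.77775935e+01  7.44650784e+01] [ 0.29705213 -0.50312459 -0.17996004] [0.39929356 0.00120589 0.25313852]
```

```bash
python3 -m creep '[[1.392,0.676,0,0,0],[1.392,0.676,0,0,0],[0,0,1.6,0,0],[0,0,1.6,0,0],[0,0,1.6,0,0],[0,0,0,0,0],[0,0,0.4,0,0],[0,0,0,0,0],[0,0,0,0,0]]'
python3 - <<'E'
from rig import *;from h import *
im=get_image('wrist');np.savez('w1.npz',**im);t=get_image('top');np.savez('t2.npz',**t)
a=im['pixels'];b=cv2.resize(t['pixels'][215:305,280:400],(640,480))
cv2.imwrite('pics/w1.png',cv2.resize(np.hstack([a,b])[:,:,::-1],(800,300)))
s=observe();print(s['position'],s['ft_force'])
E
```

```text
time_s: 4.7
position: [0.4689, -0.0344, 0.1246]
tool_rot: [[1.0, -0.022, 0.002], [-0.022, -1.0, -0.001], [0.002, 0.001, -1.0]]
ft_force: [0.4, 0.4, -0.9]
grip_width: -0.0001
gripper_force: 0.0
[ 0.4687488  -0.03438487  0.12450717] [-0.13627233 -0.97235771 -0.18382393]
```

View pics/w1.png

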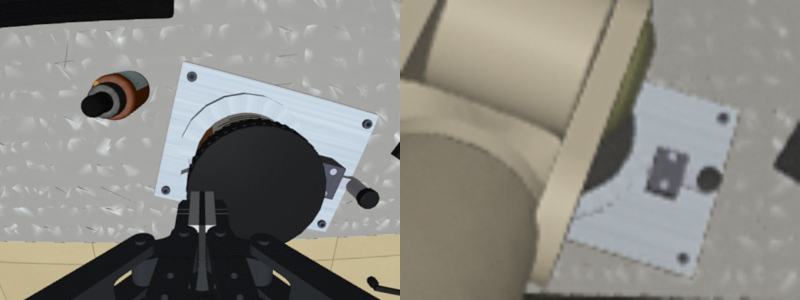

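The wrist view shows the closed fingertips at (202,195), over the left edge of the lid (centre about (258,187)). The white label is at the back, at about (235,125), as computed. I'll descend gently.

Scaled: 0.003 m is 0.12, 0.001 m is 0.04.

```bash
python3 -m creep '[[0,0,0.12,0,0],[0,0,0.12,0,0],[0,0,0.04,0,0],[0,0,0.02,0,0],[0,0,0,0,0],[0,0,0,0,0]]'; python3 -m creep '[[0,0,0.02,0,0],[0,0,0,0,0],[0,0,0,0,0]]';python3 -m creep '[[0,0,0.012,0,0],[0,0,0,0,0],[0,0,0,0,0]]'|grep -E "pos|ft"
```

```text
time_s: 5.4
position: [0.4682, -0.0342, 0.1159]
tool_rot: [[1.0, -0.023, -0.0], [-0.023, -1.0, 0.0], [-0.0, -0.0, -1.0]]
ft_force: [-1.2, 0.4, 2.1]
grip_width: -0.0
gripper_force: 0.8
time_s: 5.7
position: [0.4683, -0.0341, 0.1156]
tool_rot: [[1.0, -0.023, 0.0], [-0.023, -1.0, 0.0], [0.0, -0.0, -1.0]]
ft_force: [-0.8, 1.7, 6.4]
grip_width: -0.0002
gripper_force: 2.6
position: [0.4684, -0.0341, 0.1155]
ft_force: [-1.2, 1.8, 6.6]
```

Scaled: 0.0002 m is 0.008.

```bash
python3 -m creep '[[0,0,0.008,0,0],[0,0,0,0,0],[0,0,0,0,0]]'|grep -E "pos|ft"; python3 -m creep '[[-0.1004,0.0036,0,-0.4,0],[-0.1004,0.0036,0,-0.4,0],[-0.1004,0.0036,0,-0.4,0],[-0.1004,0.0036,0,-0.4,0],[-0.1004,0.0036,0,-0.4,0]]'
```

```text
position: [0.4684, -0.0341, 0.1154]
ft_force: [-2.3, 2.9, 7.9]
time_s: 6.8
position: [0.4571, -0.0365, 0.1155]
tool_rot: [[0.947, 0.323, 0.004], [0.323, -0.947, -0.001], [0.003, 0.002, -1.0]]
ft_force: [3.3, 0.2, 4.4]
grip_width: 0.0002
gripper_force: 2.1
```

Scaled: 0.0002 m is 0.008.

```bash
python3 -m creep '[[0,0,0.008,0,0],[0,0,0,0,0],[0,0,0,0,0]]'|grep -E "pos|ft"; python3 -m creep '[[-0.1004,0.0036,0.004,-0.4,0],[-0.1004,0.0036,0,-0.4,0],[-0.1004,0.0036,0,-0.4,0],[-0.1004,0.0036,0,-0.4,0],[-0.1004,0.0036,0,-0.4,0]]'
python3 - <<'E'
from rig import *;from h import *
im=get_image('wrist');np.savez('w2.npz',**im)
cv2.imwrite('pics/w2.png',im['pixels'][:,:,::-1])
E
```

```text
position: [0.457, -0.0364, 0.1153]
ft_force: [1.8, 0.5, 6.8]
time_s: 7.6
position: [0.4461, -0.0424, 0.1152]
tool_rot: [[0.78, 0.625, 0.004], [0.625, -0.78, -0.001], [0.002, 0.003, -1.0]]
ft_force: [3.1, 0.8, 6.6]
grip_width: -0.0004
gripper_force: 3.0
```

View pics/w2.png

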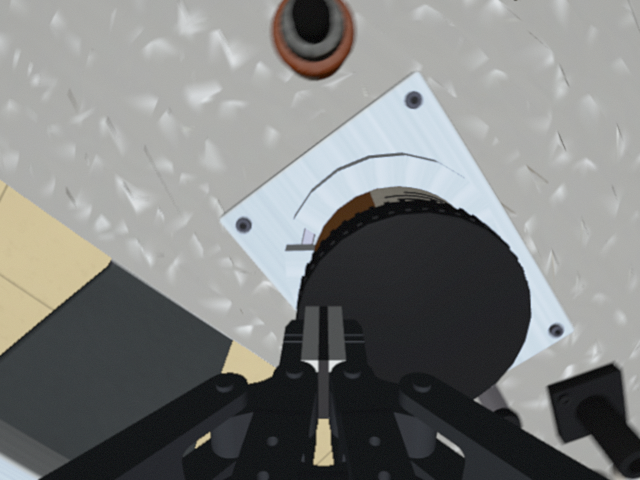

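The wrist view shows the notch at about (303,242) and the label edge at (373,195), so the jar is turning with the finger. I'll measure the notch angle.

```bash
python3 - <<'E'
from h import *
w=load('w2.npz')
for uv in[(303,240),(288,248),(310,231),(303,247)]: 
    X=onz(w,[uv],.030)[0];d=X[:2]-[.467,-.0703];print(X.round(4),np.hypot(*d),np.degrees(np.arctan2(d[1],d[0])))
P=onz(w,[(244,225),(414,100),(557,331)],.01);print(P.round(4)) # plate screws
print(np.degrees(np.arctan2(*(P[1]-P[0])[1::-1])),np.degrees(np.arctan2(*(P[1]-P[2])[1::-1])))
m=(w['pixels'].max(2)<45).astype('uint8')
k=[(529,302),(445,211),(340,240),(500,245),(520,340)]
X=onz(w,k,.094)[:,:2];A=np.c_[2*X,np.ones(5)];s=np.linalg.lstsq(A,(X**2).sum(1),rcond=None)[0];print('lid',s[:2],np.sqrt(s[2]+s[0]**2+s[1]**2))
E
```

```text
[ 0.4495 -0.0266  0.03  ] 0.047089081893761105 111.88103174445489
[ 0.4411 -0.0232  0.03  ] 0.05372691748910719 118.79680089833282
[ 0.4555 -0.0264  0.03  ] 0.04536088515648446 104.64047935682146
[ 0.4464 -0.029   0.03  ] 0.04618244681131036 116.46541027222536
[[ 0.4298  0.0011  0.01  ]
 [ 0.539  -0.0279  0.01  ]
 [ 0.4954 -0.1925  0.01  ]]
-14.88115216386657 75.15386825792719
lid [ 0.46835735 -0.06884162] 0.044433777395605584
```

Scaled: -0.00251 m is -0.1004, 0.0001 m is 0.004, -4 degrees is -0.4.

```bash
python3 -m creep '[[0,0,0.004,0,0],[-0.1004,0.0036,0.004,-0.4,0],[-0.1004,0.0036,0,-0.4,0],[-0.1004,0.0036,0,-0.4,0],[-0.1004,0.0036,0,-0.4,0],[-0.1004,0.0036,0,-0.4,0]]' | grep -E "pos|ft"
python3 -m creep '[[-0.1004,0.0036,0,-0.4,0],[-0.1004,0.0036,0,-0.4,0],[-0.1004,0.0036,0,-0.4,0],[-0.1004,0.0036,0,-0.4,0],[-0.1004,0.0036,0,-0.4,0]]'
```

```text
position: [0.4378, -0.0518, 0.115]
ft_force: [2.5, 1.2, 6.6]
time_s: 8.75
position: [0.4331, -0.0633, 0.115]
tool_rot: [[0.196, 0.981, 0.003], [0.981, -0.196, -0.0], [0.0, 0.003, -1.0]]
ft_force: [2.2, 2.6, 8.2]
grip_width: 0.0002
gripper_force: 3.8
```

```bash
python3 -m creep '[[-0.1004,0.0036,0,-0.4,0],[-0.1004,0.0036,0,-0.4,0],[-0.1004,0.0036,0,-0.4,0],[-0.1004,0.0036,0,-0.4,0],[-0.1004,0.0036,0,-0.4,0]]' | grep -E "pos|ft"
python3 -m creep '[[-0.1004,0.0036,0,-0.4,0],[-0.1004,0.0036,0,-0.4,0],[-0.1004,0.0036,0,-0.4,0],[-0.1004,0.0036,0,-0.4,0],[-0.1004,0.0036,0,-0.4,0]]'
python3 - <<'E'
from rig import *;from h import *
im=get_image('wrist');np.savez('w3.npz',**im)
cv2.imwrite('pics/w3.png',im['pixels'][:,:,::-1])
E
```

```text
position: [0.4325, -0.0756, 0.1149]
ft_force: [1.7, 4.1, 8.4]
time_s: 9.75
position: [0.4362, -0.0873, 0.1148]
tool_rot: [[-0.48, 0.877, 0.001], [0.877, 0.48, 0.0], [-0.0, 0.001, -1.0]]
ft_force: [0.5, 3.9, 7.9]
grip_width: -0.0001
gripper_force: 4.3
```

View pics/w3.png

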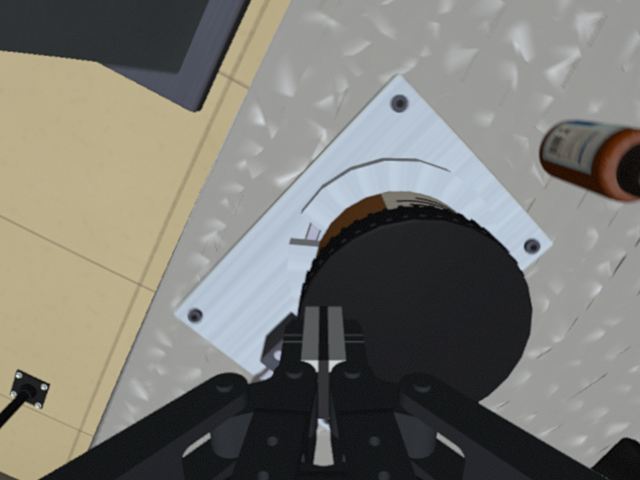

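The notch is at about (309,236) and the label edge at (383,195), so there has been almost no slip. I'll take the angles from the same features.

```bash
python3 - <<'E'
from h import *
for n,uvs in(('w2.npz',[(288,246),(303,229),(373,195)]),('w3.npz',[(290,240),(307,222),(383,195)])):
    w=load(n)
    for uv,z in zip(uvs,(.032,.032,.034)):
        X=onz(w,[uv],z)[0];d=X[:2]-[.4675,-.0707];print(n,uv,np.hypot(*d).round(4),np.degrees(np.arctan2(d[1],d[0])).round(1)%360)
w=load('w3.npz')
P=onz(w,[(399,103),(532,246),(195,316)],.01);print(P.round(4),np.degrees(np.arctan2(*(P[1]-P[0])[1::-1])),np.degrees(np.arctan2(*(P[0]-P[2])[1::-1])))
crop(w,270,170,430,270,5,'pics/w3c.png')
E
```

```text
w2.npz (288, 246) 0.0545 117.1
w2.npz (303, 229) 0.0497 104.9
w2.npz (373, 195) 0.0396 54.8
w3.npz (290, 240) 0.0552 193.3
w3.npz (307, 222) 0.0506 180.1
w3.npz (383, 195) 0.0392 129.2
[[ 0.4307  0.0018  0.01  ]
 [ 0.54   -0.0272  0.01  ]
 [ 0.3874 -0.1623  0.01  ]] -14.836346077626976 75.25026840104098
```

View pics/w3c.png

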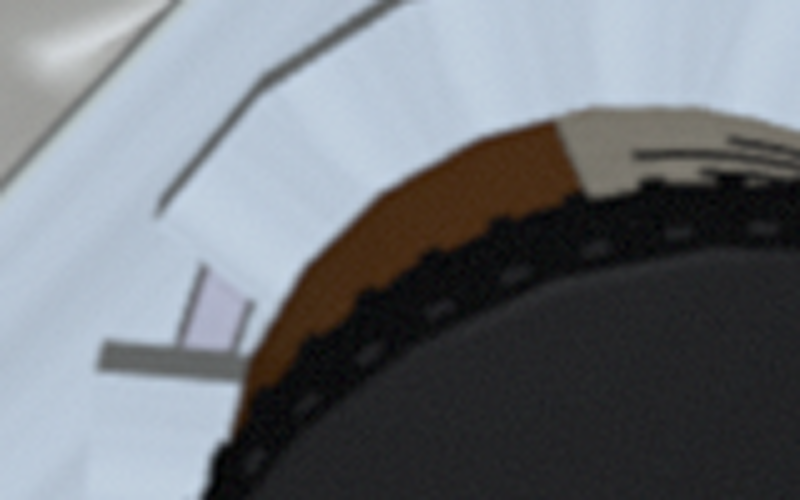

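```bash
python3 - <<'E'
from h import *
w=load('w3.npz');c=[.4675,-.0707]
for p in[(103,342),(97,370),(160,213),(245,355),(245,378),(250,300)]:
  for z in(.032,.022):
    X=onz(w,[np.array(p)/5+[269.6,169.6]],z)[0];d=X[:2]-c;print(p,z,np.hypot(*d).round(4),np.degrees(np.arctan2(d[1],d[0])).round(1)%360)
E
```

```text
(103, 342) 0.032 0.0554 192.2
(103, 342) 0.022 0.0553 195.8
(97, 370) 0.032 0.0553 195.4
(97, 370) 0.022 0.0554 199.2
(160, 213) 0.032 0.0555 176.8
(160, 213) 0.022 0.0545 179.5
(245, 355) 0.032 0.0412 188.3
(245, 355) 0.022 0.0402 193.1
(245, 378) 0.032 0.0404 191.7
(245, 378) 0.022 0.0396 196.7
(250, 300) 0.032 0.0432 180.8
(250, 300) 0.022 0.0418 184.7
```

Scaled: -0.00251 m is -0.1004, 0.00009 m is 0.0036, -4 degrees is -0.4.

```bash
python3 -m creep '[[-0.1004,0.0036,0,-0.4,0],[-0.1004,0.0036,0,-0.4,0],[-0.1004,0.0036,0,-0.4,0],[-0.1004,0.0036,0,-0.4,0],[-0.1004,0.0036,0,-0.4,0],[-0.1004,0.0036,0,-0.4,0]]' | grep -E "pos|ft"
python3 -m creep '[[-0.1004,0.0036,0,-0.4,0],[-0.1004,0.0036,0,-0.4,0],[-0.1004,0.0036,0,-0.4,0],[-0.1004,0.0036,0,-0.4,0],[-0.1004,0.0036,0,-0.4,0]]'| grep -E "pos|ft"
python3 -m creep '[[-0.1004,0.0036,0,-0.4,0],[-0.1004,0.0036,0,-0.4,0],[-0.1004,0.0036,0,-0.4,0],[-0.1004,0.0036,0,-0.4,0],[0,0,0,0,0]]'
python3 - <<'E'
from rig import *;from h import *
im=get_image('wrist');np.savez('w4.npz',**im)
crop(im,250,150,410,270,5,'pics/w4c.png')
E
```

```text
position: [0.4457, -0.0986, 0.1148]
ft_force: [-1.6, 2.4, 9.0]
position: [0.4567, -0.1046, 0.1149]
ft_force: [-2.5, 0.5, 11.0]
time_s: 11.4
position: [0.4669, -0.1067, 0.115]
tool_rot: [[-1.0, 0.023, 0.0], [0.023, 1.0, -0.001], [-0.0, -0.001, -1.0]]
ft_force: [-2.9, -1.2, 11.0]
grip_width: 0.0002
gripper_force: 5.4
```

View pics/w4c.png

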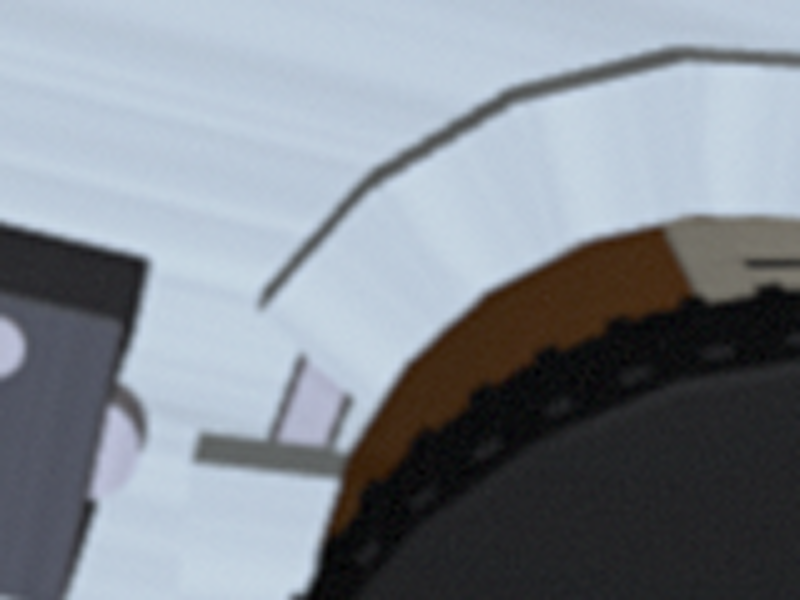

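The notch's mouth corners are at crop (195,460) and (262,303), and the bolt's nose is at (120,440), nearly in line with them.

```bash
python3 - <<'E'
from h import *
for n,o,ps in(('w3.npz',(269.6,169.6),[(97,370),(160,213),(570,150)]),('w4.npz',(249.6,149.6),[(195,460),(262,303),(678,260)])):
  w=load(n)
  for c in([.4675,-.0707],[.4685,-.0720]):
    r=[]
    for p in ps:
      X=onz(w,[np.array(p)/5+o],.032)[0];d=X[:2]-c;r+=[(np.hypot(*d).round(4),np.degrees(np.arctan2(d[1],d[0])).round(1)%360)]
    print(n,c,r,(r[0][1]+r[1][1])/2)
X=onz(w,[np.array((120,440))/5+[249.6,149.6]],.027);print('nose',X,np.degrees(np.arctan2(X[0,1]+.0707,X[0,0]-.4675))%360)
# plate edge direction at screws via dark blobs
m=((w['pixels'].max(2)<80)*255).astype('uint8');n,l,s,c=cv2.connectedComponentsWithStats(m)
for i in range(1,n):
    if 60<s[i,4]<500 and s[i,2]<30 and s[i,3]<30: print(c[i].round(1),s[i,4],onz(w,[c[i]],.01).round(4))
E
```

```text
w3.npz [0.4675, -0.0707] [(np.float64(0.0553), np.float64(195.4)), (np.float64(0.0555), np.float64(176.8)), (np.float64(0.0364), np.float64(129.0))] 186.10000000000002
w3.npz [0.4685, -0.072] [(np.float64(0.0559), np.float64(193.8)), (np.float64(0.0565), np.float64(175.5)), (np.float64(0.038), np.float64(128.9))] 184.65
w4.npz [0.4675, -0.0707] [(np.float64(0.056), np.float64(254.2)), (np.float64(0.0562), np.float64(235.7)), (np.float64(0.0356), np.float64(188.2))] 244.95
w4.npz [0.4685, -0.072] [(np.float64(0.055), np.float64(252.8)), (np.float64(0.0557), np.float64(234.1)), (np.float64(0.0364), np.float64(185.9))] 243.45
nose [[ 0.4515829  -0.13278125  0.027     ]] 255.61962112130553
[542.7 322.2] 78 [[0.5165 0.028  0.01  ]]
[633.2 470.1] 266 [[0.6512 0.1261 0.01  ]]
```

Scaled: -0.0001 m is -0.004, -0.00251 m is -0.1004, -4 degrees is -0.4.

```bash
python3 -m creep '[[-0.1004,0.0036,-0.004,-0.4,0],[-0.1004,0.0036,0,-0.4,0],[-0.1004,0.0036,0,-0.4,0],[0,0,0,0,0],[0,0,0,0,0]]'| grep -E "pos|ft"
python3 - <<'E'
from rig import *;from h import *
im=get_image('wrist');np.savez('w5.npz',**im)
crop(im,230,150,390,270,5,'pics/w5c.png')
E
```

```text
position: [0.4743, -0.1062, 0.1151]
ft_force: [-2.9, -3.5, 9.9]
```

View pics/w5c.png

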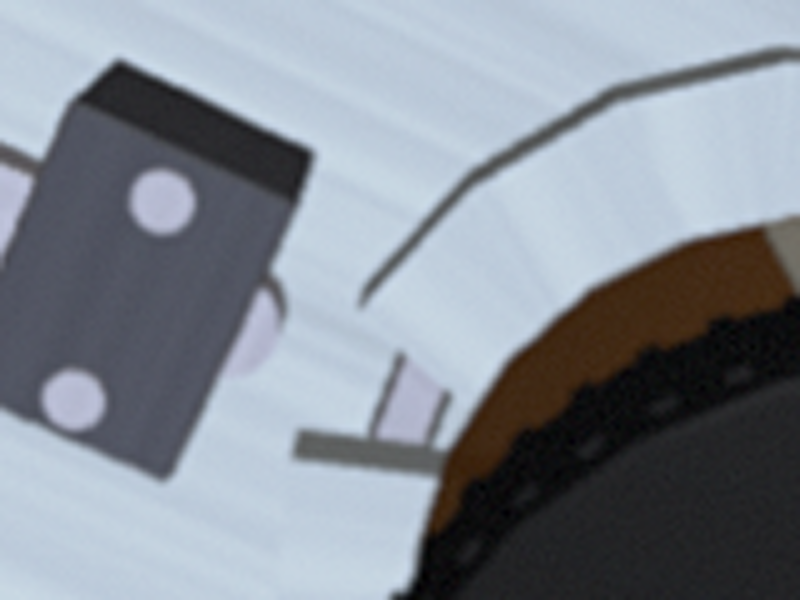

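The notch corners are at crop (293,457) and (362,303), and the nose is near (262,325). That was my last view, so from here I check by number only.

```bash
python3 - <<'E'
from h import *
w=load('w5.npz');o=(229.6,149.6);q=lambda p,z:onz(w,[np.array(p)/5+o],z)[0]
for c in([.4675,-.0707],[.4685,-.0720]):
    r=[]
    for p in[(293,457),(362,303),(780,263)]:
      d=q(p,.032)[:2]-c;r+=[(np.hypot(*d).round(4),np.degrees(np.arctan2(d[1],d[0])).round(1)%360)]
    N=q((262,325),.027)[:2]-c
    print(c,r,(r[0][1]+r[1][1])/2,'nose',np.hypot(*N),np.degrees(np.arctan2(N[1],N[0]))%360)
a,b,e=q((300,200),.038),q((165,478),.038),q((78,100),.038)
print(a,b,e,'y edge',np.degrees(np.arctan2(*(b-a)[1::-1])),np.linalg.norm(a-b),np.linalg.norm(a-e))
m=(a+b)/2;A,B=q((293,457),.032),q((362,303),.032);M=(A+B)/2
for c in([.4675,-.0707],[.4685,-.0720]):
  print('block mid dir',np.degrees(np.arctan2(m[1]-c[1],m[0]-c[0]))%360)
u=np.array([np.cos(np.radians(255)),np.sin(np.radians(255))]);v=np.array([-u[1],u[0]])
print('lateral of notch mid vs block mid',(M-m)[:2]@v, 'corner A,B',(A-m)[:2]@v,(B-m)[:2]@v)
E
```

```text
[0.4675, -0.0707] [(np.float64(0.0563), np.float64(265.7)), (np.float64(0.0562), np.float64(247.5)), (np.float64(0.0353), np.float64(199.8))] 256.6 nose 0.06370411657754015 255.4924850432413
[0.4685, -0.072] [(np.float64(0.0551), np.float64(264.6)), (np.float64(0.0554), np.float64(246.0)), (np.float64(0.0358), np.float64(197.3))] 255.3 nose 0.06270942184052399 254.3103175141561
[ 0.4354129  -0.13016228  0.038     ] [ 0.46568667 -0.13892946  0.038     ] [ 0.42975218 -0.15225107  0.038     ] y edge -16.150820211002547 0.03151768499237722 0.022802589896134234
block mid dir 255.13173063287456
block mid dir 253.98690013333902
lateral of notch mid vs block mid 0.0014254258346845725 corner A,B 0.010336389418982433 -0.007485537749613236
```

Scaled: -0.04 m is -1.6, -0.02 m is -0.8, 8 degrees is 0.8.

```bash
python3 -m creep '[[0,0,-0.04,0,0],[0,0,-0.16,0,0],[0,0,-0.8,0,0],[0,0,-1.6,0,0],[0,0,-1.6,0,0],[0,0,0,0.8,0],[0,0,0,0.8,0],[0,0,0,0.8,0],[0,0,0,0.8,0],[0,0,0,0.8,0]]' >/dev/null
python3 -m creep '[[0,0,0,0.8,0],[0,0,0,0.8,0],[0,0,0,0.8,0],[0,0,0,0.8,0],[0,0,0,0.8,0],[0,0,0,0.8,0],[0,0,0,0.8,0],[0,0,0,0.8,0],[0,0,0,0.8,0],[0,0,0,0,0]]'
python3 - <<'E'
from h import *
t=load('top1.npz');c=np.array([.4673,-.0709]);y=np.radians(-15.2);ex=np.array([np.cos(y),np.sin(y)]);ey=np.array([-ex[1],ex[0]])
m=np.zeros((480,640),'uint8');m[245:280,385:418]=(t['pixels'][245:280,385:418].max(2)<75)*255
k=max(cv2.findContours(m,0,1)[0],key=cv2.contourArea).reshape(-1,2)
for z in(.061,.01,0):
    X=onz(t,k,z)[:,:2]-c;print(z,'stand x',(X@ex).min(),(X@ex).max(),'stand y',(X@ey).min(),(X@ey).max())
d=t['depth'][255:270:3,396:412:3];print(d)
for uv in[(398,258),(404,262),(408,268),(396,265)]:
    q=ray(t,[uv]);print((q[0]+q[1][0]*t['depth'][uv[1],uv[0]]).round(3))
E
```

```text
time_s: 14.0
position: [0.474, -0.1055, 0.2193]
tool_rot: [[0.199, 0.98, -0.001], [0.98, -0.199, 0.0], [0.0, -0.001, -1.0]]
ft_force: [-0.6, 1.0, -1.1]
grip_width: 0.0002
gripper_force: 0.0
0.061 stand x 0.012588959027303951 0.06746658584716515 stand y -0.2039415171197561 -0.14920247762062439
0.01 stand x 0.022303250194704742 0.07967140910969492 stand y -0.21235598229799602 -0.1551327002645318
0 stand x 0.02420801316870486 0.08206451171019094 stand y -0.21400587743098423 -0.1562954890182392
[[1.1990077 1.1931511 1.1933409 1.1407684 1.1418915 1.1371584]
 [1.1892936 1.1897258 1.169364  1.1383222 1.1704755 1.147295 ]
 [1.1904764 1.1848902 1.1679462 1.1400522 1.1385239 1.1387813]
 [1.1877295 1.187855  1.1842655 1.1645445 1.1564873 1.1880724]
 [1.1870635 1.1835109 1.1863625 1.1847701 1.1894891 1.1841499]]
[ 0.476 -0.245  0.007]
[ 0.46  -0.253  0.046]
[ 0.451 -0.271  0.007]
[ 0.457 -0.239  0.013]
```

Scaled: 0.04 m is 1.6, -0.0341 m is -1.364, 3.7 degrees is 0.37.

```bash
python3 -m creep '[[-1.364,-0.296,0,0,0],[-1.364,-0.296,0,0,0],[-1.364,-0.296,0,0,0],[0,0,0,0.37,0],[0,0,1.6,0,0],[0,0,1.2,0,0],[0,0,0,0,0],[0,0,0,0,0]]'
python3 - <<'E'
from rig import *;from h import *
im=get_image('wrist');np.savez('w6.npz',**im)
w=im
# dark small blob = post cap
m=((w['pixels'].max(2)<60)*255).astype('uint8');n,l,s,c=cv2.connectedComponentsWithStats(m)
for i in range(1,n):
    if s[i,4]>150: print(s[i],c[i].round(1),onz(w,[c[i]],.059).round(4))
print(proj(w,[[.4395,-.1743,.059],[.4673,-.0709,.094],[.4319,-.2012,.036]]))
E
```

```text
time_s: 14.8
position: [0.4325, -0.2017, 0.15]
tool_rot: [[0.258, 0.966, -0.0], [0.966, -0.258, 0.0], [0.0, -0.0, -1.0]]
ft_force: [0.6, -0.4, 0.7]
grip_width: -0.0001
gripper_force: 0.0
[    0     0   174   191 24257] [71.  91.2] [[ 0.3351 -0.0849  0.059 ]]
[  220     0   221    82 12833] [329.7  32.6] [[ 0.4634 -0.0944  0.059 ]]
[310 188  33  35 867] [326.4 205.3] [[ 0.441  -0.1734  0.059 ]]
[  553   214    87   233 14492] [603.9 341.4] [[ 0.582  -0.2978  0.059 ]]
[   21   255   587   225 52169] [336.5 412.7] [[ 0.413  -0.3043  0.059 ]]
[[324.09511076 207.72632   ]
 [325.12941103 -48.16453884]
 [323.26815753 243.67062656]]
```

```bash
python3 -m creep '[[0,0,1.4,0,0],[0,0,1.4,0,0],[0,0,0.88,0,0],[0,0,0,0,0],[0,0,0,0,0]]'|grep -E "pos|ft"
python3 -m creep '[[0.12,0,0,0,0],[0.08,0,0,0,0],[0,0,0,0,0],[0,0,0,0,0]]'|grep -E "pos|ft"
python3 -m creep '[[0.04,0,0,0,0],[0.04,0,0,0,0],[0.04,0,0,0,0],[0,0,0,0,0],[0,0,0,0,0]]'|grep -E "pos|ft"
```

```text
position: [0.4331, -0.2021, 0.0589]
ft_force: [-0.1, 0.4, 0.9]
position: [0.4337, -0.1967, 0.0579]
ft_force: [-0.4, 0.1, -0.0]
position: [0.4343, -0.1938, 0.0574]
ft_force: [0.1, 0.1, -0.3]
```

```bash
for i in 1; do :; done; python3 -m creep '[[0.04,0,0,0,0],[0.04,0,0,0,0],[0.04,0,0,0,0],[0,0,0,0,0]]'|grep -E "pos|ft"
python3 -m creep '[[0.04,0,0,0,0],[0.04,0,0,0,0],[0.04,0,0,0,0],[0,0,0,0,0]]'|grep -E "pos|ft"
python3 -m creep '[[0.04,0,0,0,0],[0.04,0,0,0,0],[0,0,0,0,0]]'|grep -E "pos|ft"
```

```text
position: [0.4351, -0.1909, 0.0574]
ft_force: [-0.8, -1.9, 0.5]
position: [0.4359, -0.1879, 0.0574]
ft_force: [-0.7, -2.3, -0.2]
position: [0.4365, -0.186, 0.0574]
ft_force: [-0.3, -1.2, 0.7]
```

Scaled: 0.001 m is 0.04.

```bash
python3 -m creep '[[0.04,0,0,0,0],[0.04,0,0,0,0],[0,0,0,0,0]]'|grep -E "pos|ft"
python3 -m creep '[[0.04,0,0,0,0],[0.04,0,0,0,0],[0,0,0,0,0]]'|grep -E "pos|ft"
python3 -m creep '[[0.04,0,0,0,0],[0.04,0,0,0,0],[0,0,0,0,0]]'|grep -E "pos|ft"
```

```text
position: [0.437, -0.184, 0.0574]
ft_force: [-0.1, -1.2, -0.5]
position: [0.4375, -0.1821, 0.0574]
ft_force: [-0.0, -1.4, -0.2]
position: [0.438, -0.1802, 0.0575]
ft_force: [0.5, -1.5, -0.4]
```

The manual's scale: shifts go in units of 25 mm and turns go in units of 10 degrees. Converting my numbers, 0.0005 m is 0.02.

```bash
python3 -m creep '[[0.02,0,0,0,0],[0.02,0,0,0,0],[0,0,0,0,0]]'|grep -E "pos|ft"
python3 -m creep '[[0.02,0,0,0,0],[0,0,0,0,0],[0,0,0,0,0]]'|grep -E "pos|ft"
python3 -m creep '[[0.02,0,0,0,0],[0,0,0,0,0],[0,0,0,0,0]]'|grep -E "pos|ft"
```

```text
position: [0.4382, -0.1793, 0.0574]
ft_force: [0.5, -0.6, -0.0]
position: [0.4384, -0.179, 0.0575]
ft_force: [-1.2, -4.4, 0.1]
position: [0.4384, -0.1789, 0.0575]
ft_force: [-2.6, -6.9, 0.5]
```

```bash
python3 -m creep '[[0.012,0,0,0,0],[0,0,0,0,0],[0,0,0,0,0]]'|grep -E "pos|ft"
python3 -m creep '[[-0.12,0,0,0,0],[-0.4,0,0,0,0],[-0.42,0,0,0,0],[0,0,-0.88,0,0],[0,0,-1.4,0,0],[0,0,-1.4,0,0],[0,0,0,0,0],[0,0,0,0,0]]'
python3 - <<'E'
from rig import *;from h import *
w=get_image('wrist');np.savez('w7.npz',**w)
for n in('w6.npz','w7.npz'):
    w=load(n);m=((w['pixels'].max(2)<60)*255).astype('uint8');k,l,s,c=cv2.connectedComponentsWithStats(m)
    for i in range(1,k):
        if 500<s[i,4]<1500: print(n,s[i],onz(w,[c[i]],.059).round(4))
E
```

```text
position: [0.4385, -0.1788, 0.0575]
ft_force: [-1.1, -7.9, -0.8]
time_s: 20.25
position: [0.4322, -0.2011, 0.1495]
tool_rot: [[0.26, 0.966, 0.001], [0.966, -0.26, -0.0], [-0.0, 0.001, -1.0]]
ft_force: [-0.7, -0.0, -0.9]
grip_width: 0.0
gripper_force: 0.0
w6.npz [310 188  33  35 867] [[ 0.441  -0.1734  0.059 ]]
w7.npz [310 162  33  35 879] [[ 0.4444 -0.1596  0.059 ]]
```

```bash
python3 -c "
from rig import *
print(close_job())"
```

```text
the job is handed in; nothing more can be done
None
```

I turned the jar so its label faces the front of the stand to within about 1–2° by camera measurement, pushed the bolt home (14.2 mm measured against 14 mm), backed the arm clear and handed the job in at about 20 s; no verdict came back.

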